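# Point-and-check before staining a sample

## Task

Before the staining run, show the colleague watching what will be used: with the fingertips just above it (2 to 3 cm over its top, straight above, not touching), point at the red-capped tube in the rack and stay there for two seconds, then point in the same way for two seconds at the amber bottle with the orange dropper teat. Then press the green button on the white console all the way down to confirm, let it come back up and move clear. Do not touch or move the tubes, bottles, rack, tray, beaker or dish, and do not press the red button.

Things in the scene. Friction and masses are not known exactly. Their poses are not given: they have to be found in the camera images.
- rack: green tube rack, a solid block 56 x 210 x 55 mm (x, y, z) with grey end plates 65 mm high (222 mm long over them), fixed to the table; origin at the centre of its underside. Four tube holes in one row along its y axis at -75, -25, 25 and 75 mm
- tube_red: clear sample tube, 16 mm diameter, with a RED screw cap (22 mm diameter, 22 mm tall); 110 mm tall over all, standing loose in one of the rack's holes. Origin at the tube's foot, z up; the cap's top is 110 mm above it (120 mm above the table). Which hole varies
- red_cap_top (a point): centre of the top face of the red cap, 120 mm above the table; z up
- tube_blue: same tube with a blue cap; leave alone
- tube_yellow: same tube with a yellow cap; leave alone
- tube_white: same tube with a white cap; leave alone
- tray: low blue open tray, 85 x 250 x 15 mm, walls 4 mm, floor 4 mm, fixed; origin at the centre of its underside. Three bottles stand in it along its y axis, about 80 mm apart
- bottle_dropper: amber glass bottle, 48 mm diameter, paper label, black collar and an ORANGE rubber dropper teat (18 mm diameter) on top; 138 mm tall, loose. Origin at the centre of its underside, 4 mm above the table, z up. Its place among the bottles varies
- dropper_top (a point): top end of the orange teat, on the bottle's axis, 142 mm above the table; z up
- bottle_capped: amber glass bottle, 48 mm diameter, 112 mm tall, with a plain white cap; leave alone
- bottle_squeeze: white plastic squeeze bottle with a pointed white nozzle and blue label, 48 mm diameter, 135 mm tall; leave alone
- console: white control box, 100 x 150 x 45 mm, fixed; origin at the centre of its underside, x away from the robot, y to the left at yaw 0. Black display strip along its far edge; green button at y = +40 mm, red at y = -40 mm (both at x = -12 mm)
- ok_top (a point): centre of the top face of the GREEN push button (32 mm diameter), 67 mm above the table when up, z up; presses straight down. It stands in a round black collar 48 mm in diameter whose rim is 57 mm above the table, so the button is still 4 mm proud when fully down; closed fingertips press it best
- ok (a joint): travel of the green button in m: 0 up, 0.006 fully down; a spring, about 5 N when fully down, returns it
- cancel_top (a point): centre of the top face of the RED push button, same size, height and collar, 80 mm from the green one; do not press
- cancel (a joint): travel of the red button in m: 0 up, 0.006 fully down
- beaker: small glass cup, 64 mm across the rim, 70 mm tall, loose; origin at the centre of its underside; leave alone
- dish: closed clear round dish, 90 mm diameter, 16 mm tall, loose; origin at the centre of its underside; leave alone
Not all that is in view belongs to the job. Leave any yellow look-alike of the console alone.

How it is judged:
On the way, in this order (a step that is already met when the one before it is completed fails the run):
1. the grasp point stays 5 to 85 mm over the top of the red cap, within 22 mm sideways, for 1.5 s (horizontal distance between the grasp point and red_cap_top below 0.022 m and z of the grasp point in the frame of red_cap_top between 0.005 and 0.085 m), for 1.5 s.
2. the same over the orange dropper teat for 1.5 s (horizontal distance between the grasp point and dropper_top below 0.022 m and z of the grasp point in the frame of dropper_top between 0.005 and 0.085 m), for 1.5 s.
3. the green button is pressed down (more than 4.5 mm) by the fingers (value of joint ok above 0.0045 m and contact force between the fingers and console above 0.5 N), for 0.04 s.
At the end, for the whole second after the job is handed in: both buttons are up (within 1.5 mm), and every tube, bottle, the beaker and the dish stand still and upright (within 7 degrees) within 10 mm of where they were (value of joint each of ok, cancel below 0.0015 m and distance of each of tube_red, tube_blue, tube_yellow, tube_white, bottle_dropper, bottle_capped, bottle_squeeze, beaker, dish from where it was at the start of the episode below 0.01 m and angle between each of tube_red, tube_blue, tube_yellow, tube_white, bottle_dropper, bottle_capped, bottle_squeeze, beaker, dish's own z axis and vertical below 0.12 rad and linear speed of each of tube_red, tube_blue, tube_yellow, tube_white, bottle_dropper, bottle_capped, bottle_squeeze, beaker, dish below 0.02 m/s); the robot touches nothing.
It fails at once if the robot touches a tube or the rack (contact force between any of the fingers, the arm and tube_red above 0.5 N or contact force between any of the fingers, the arm and tube_blue above 0.5 N or contact force between any of the fingers, the arm and tube_yellow above 0.5 N or contact force between any of the fingers, the arm and tube_white above 0.5 N or contact force between any of the fingers, the arm and rack above 0.5 N).
It fails at once if the robot touches a bottle or the tray (contact force between any of the fingers, the arm and bottle_dropper above 0.5 N or contact force between any of the fingers, the arm and bottle_capped above 0.5 N or contact force between any of the fingers, the arm and bottle_squeeze above 0.5 N or contact force between any of the fingers, the arm and tray above 0.5 N).
It fails at once if the robot touches the beaker or the dish (contact force between any of the fingers, the arm and beaker above 0.5 N or contact force between any of the fingers, the arm and dish above 0.5 N).
It fails at once if a tube, a bottle, the beaker or the dish is moved, lifted or carried (more than 15 mm) (distance of any of tube_red, tube_blue, tube_yellow, tube_white, bottle_dropper, bottle_capped, bottle_squeeze, beaker, dish from where it was at the start of the episode above 0.015 m).
It fails at once if the red button is pressed (value of joint cancel above 0.003 m).
It also fails if it takes over 56 s, if anything falls off the work surface, if the arm or the gripper's body presses on something with over 40 N, if the wrist force passes 120 N, or if a joint passes its speed limit or range.

## Robot

A 6-joint arm with a two-finger parallel gripper is mounted at the origin on the work surface. World frame = base frame: x ahead of the robot, y to its left, z up, the work surface at z = 0. Lengths are in m, angles in rad, forces in N, time in s.
With the tool pointing down it reaches from about 0.35 to 0.775 m from the base axis. Payload 5.5 kg.
Tool frame: the origin (TCP) lies at the very end of the fingers, on their centre line; the grasp point (between the pads) lies 19 mm behind it; z points along the fingers, y is the line along which they close (so a half turn about z gives the same grasp; the last joint's range is limited). The gripper opens to 85 mm and grips with 20 to 120 N. Pads are 22 mm wide; open, the fingers measure 114 mm over their backs; the gripper's body (76 mm by 85 mm) begins 54 mm behind the grasp point. The pads swing forward as they close: fully open they stand 13 mm farther back than shut.
Start: joints at [-1.356, 0.313, 0.046, 1.304, 0, 1.431], TCP at [0.2, -0.539, 0.231] pointing down, gripper open.
Joint ranges: [-2.76, 2.76], [-0.86, 1.69], [-1.03, 1.26], [-2.2, 2.34], [-1.47, 1.5], [-3.14, 3.14]. Speed limits (rad/s): [2.57, 2.57, 3.14, 3.14, 3.14, 3.14].

## Interface

Orientations are given as a unit quaternion [w, x, y, z].
In Python, from workcell import env, imaging, ticket gives the robot as it stands. The module is installed in compiled form; this text tells all that it offers.
- The arm moves only by the tool apply_moves, never from a script. Its argument "rows" is a list of rows, each an object with "xyz": the shift along the tool's x, y, z in mm, a list of three; "turn": the turn, a rotation vector about the tool's x, y, z in rad, a list of three; "grip": the opening, from 0 (shut) to 1 (fully open). A call has 1 to 12 rows; each row is the pose to reach, as a shift and turn from the pose commanded when the call began, along the tool's axes at that moment; what a row does not reach only later rows make up. A row lasts 1/12 s, in which the tool goes at most 41.7 mm and 7.16 degrees, less where a joint would pass 70% of its speed; a pose out of reach is approached as far as the arm can. A call with a gripper value outside its range is refused whole. The fingers move at their own pace and stop on an object; "force" is the grip in N (left out, the last holds). Time passes only in rows, so rows that repeat a pose let the fingers close. It gives the time, the measured TCP pose, the force, the opening and the grip force at its end, in the units of the state.
- env.get_state(): the state, without advancing time (a new reading comes with each control period).
- imaging.read_camera(name): name is "side" or "top"; returns a dict with "color" (420x560x3 uint8, blue, green, red), "z_map" (420x560 float32, m along the optical axis (not along the pixel's ray), 0 where there is no reading), "camera_matrix" (3x3 intrinsics, pixels), "view" (4x4, takes a point from world to camera coordinates). Camera axes: x right, y down, z forward; pixel columns grow to the right and rows downward; lengths in m; the calibration is good to about 2 mm. A picture is of the moment at which its call begins.
- ticket.hand_in(): hands the job in; it is judged then, once.
The state is a dict: "clock": time; "joint_pos": joint angles; "qvel": joint speeds; "tau": joint torques, N m; "tcp_pos": TCP position; "orientation": TCP orientation; "wrist_force": force on the tool from outside, world axes, zero at the start; "ft_torque": the same for the moment, N m; "finger_gap": finger opening in m; "grip_force": force on a finger pad.
Only numpy, scipy, OpenCV 4.12 (cv2) and the standard library are available. Lean on these libraries where they do the work, as an engineer would, in place of code of your own. Each camera call takes 0.05 s, during which the arm holds its last target. There are 200 camera calls.

## Working session

There is one attempt and no reset: what is moved stays moved. The work goes in short steps, Python scripts to look and compute and a tool call to move; the robot and the scene stay as the last step left them, time stands still between calls to the robot, and variables do not carry over. Pictures are saved under pics/ and viewed, at most 10 in all, crops included, and the job is handed in when it is done.

Besides the shell and the picture viewer there is one more tool, called after "Call:" in YAML: its name, and indented under it one key for each argument. apply_moves: Moves the arm, as the interface text tells. Its arguments: {"type":"object","properties":{"rows":{"type":"array"},"force":{"type":"number"}},"required":["rows"]}

```bash
mkdir -p pics; cat > h.py <<'E'
import numpy as np, cv2, json
from workcell import env, imaging, ticket
def pts(c):
    z=c["z_map"];K=c["camera_matrix"];v,u=np.mgrid[:z.shape[0],:z.shape[1]]
    P=np.stack([(u-K[0,2])/K[0,0]*z,(v-K[1,2])/K[1,1]*z,z],-1)
    T=np.linalg.inv(c["view"]);return P@T[:3,:3].T+T[:3,3]
def plane(c,u,v,h):
    K=c["camera_matrix"];T=np.linalg.inv(c["view"])
    d=T[:3,:3]@np.linalg.solve(K,[u,v,1.]);o=T[:3,3];return o+d*(h-o[2])/d[2]
E
python3 - <<'E'
from h import *
for n in("top","side"):
    c=imaging.read_camera(n);cv2.imwrite(f"pics/{n}0.png",c["color"]);np.savez(f"{n}0.npz",**c)
    print(n,np.linalg.inv(c["view"])[:3].round(3).tolist())
s=env.get_state();print(s["tcp_pos"],s["orientation"],s["clock"])
E
```

```text
top [[0.003, -0.985, 0.172, 0.387], [-1.0, -0.004, -0.006, 0.021], [0.006, -0.172, -0.985, 1.036]]
side [[-0.684, -0.391, 0.616, -0.122], [-0.729, 0.336, -0.596, 0.658], [0.026, -0.857, -0.515, 0.681]]
[ 0.1996252  -0.53876618  0.23049437] [-8.11295221e-04  9.84305682e-01  1.76470007e-01 -5.97454940e-05] 0.1
```

View pics/top0.png

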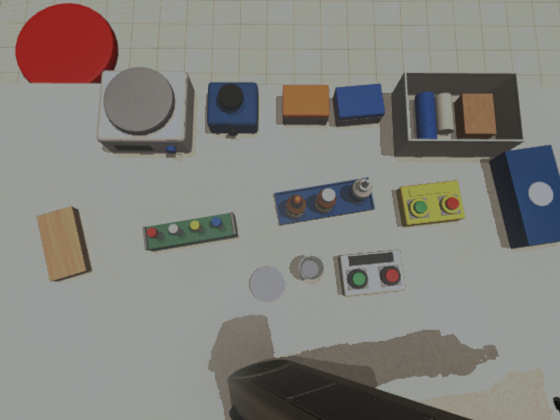

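View pics/side0.png

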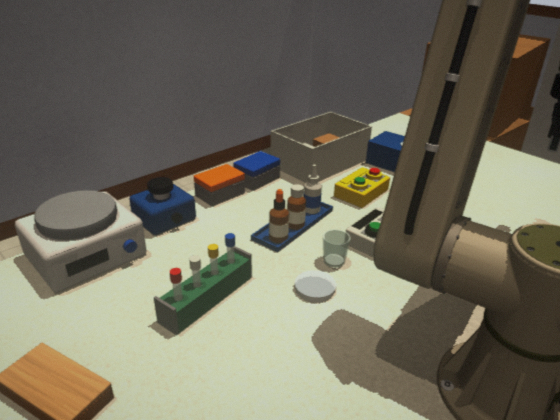

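The top view shows the rack at the left with the red cap at (152,233), the tray in the middle with the orange teat at (297,203), and the white console with green at (359,279) and red at (392,276).

Look-alikes in the top view:
- **Red cap:** red plate (67,48), and red buttons (392,276) and (452,204).
- **Orange teat:** orange box (306,104), and the white-capped amber bottle (327,198).
- **Green button:** the green on the yellow console (420,208).

Next I measure all three targets and check them in one crop.

```bash
cat > m.py <<'E'
from h import *
def blob(c,near,hs,r=14):
    hsv=cv2.cvtColor(c["color"],cv2.COLOR_BGR2HSV);m=np.zeros(hsv.shape[:2],np.uint8)
    for lo,hi in hs:m|=cv2.inRange(hsv,(lo,130,60),(hi,255,255))
    n,l,st,ce=cv2.connectedComponentsWithStats(m)
    i=max((i for i in range(1,n) if np.hypot(*(ce[i]-near))<r),key=lambda i:st[i,4]);return l==i,ce[i],st[i]
R=[(0,8),(172,180)];O=[(4,16)];G=[(45,85)]
c=dict(np.load("top0.npz"));s=dict(np.load("side0.npz"))
for name,cam,near,hs,h in[("red",c,(152,233),R,.12),("red",s,(176,272),R,.12),("teat",c,(297,203),O,.142),("teat",s,(279,197),O,.142),("ok",c,(359,279),G,.067),("cancel",c,(392,276),R,.067)]:
    m,ce,st=blob(cam,near,hs);P=pts(cam)[m&(cam["z_map"]>0)]
    t=P[P[:,2]>h-.008]
    print(name,ce.round(1),st,plane(cam,*ce,h).round(4),"top pts",len(t),t.mean(0).round(4) if len(t) else P.max(0))
a=c["color"];z=np.hstack([cv2.resize(a[y-35:y+35,x-35:x+35],(260,260),interpolation=2) for x,y in[(160,233),(310,203),(372,275)]])
cv2.imwrite("pics/crop.png",z)
E
python3 m.py
python3 - <<'E'
from h import *
c=dict(np.load("top0.npz"));P=pts(c)
for r in [(210,235,290,330)]:pass
for n,(u,v) in dict(beaker=(311,268),dish=(267,284),squeeze=(365,184),blue=(216,222)).items():print(n,P[v,u].round(3))
E
```

```text
red [151.3 231.8] [147 228   9   9  64] [0.5146 0.3095 0.12  ] top pts 64 [0.5145 0.3093 0.1207]
red [175.2 274.4] [170 268  11  15 127] [0.5063 0.3196 0.12  ] top pts 87 [0.5148 0.3153 0.1178]
teat [297.6 198.9] [295 196   6   7  26] [ 0.5883 -0.025   0.142 ] top pts 25 [ 0.5886 -0.0251  0.1407]
teat [279.2 195.7] [276 189   7  14  81] [0.5693 0.0021 0.142 ] top pts 23 [ 0.5897 -0.0164  0.1387]
beaker [ 0.439 -0.065  0.005]
dish [0.399 0.046 0.017]
squeeze [ 0.628 -0.183  0.127]
blue [0.539 0.163 0.117]Traceback (most recent call last):
  File "m.py", line 10, in <module>
    m,ce,st=blob(cam,near,hs);P=pts(cam)[m&(cam["z_map"]>0)]
            ~~~~^^^^^^^^^^^^^
  File "m.py", line 6, in blob
    i=max((i for i in range(1,n) if np.hypot(*(ce[i]-near))<r),key=lambda i:st[i,4]);return l==i,ce[i],st[i]
ValueError: max() iterable argument is empty
```

```bash
sed -i 's/(lo,130,60)/(lo,90,35)/; s/G=\[(45,85)\]/G=[(40,90)]/' m.py; python3 m.py
```

```text
red [151.4 232. ] [146 228  11   9  79] [0.5143 0.3091 0.12  ] top pts 78 [0.5142 0.3089 0.1203]
red [175.3 274.7] [170 268  11  15 141] [0.5057 0.32   0.12  ] top pts 89 [0.5148 0.3155 0.1177]
teat [295.9 207.2] [287 198  19  16 100] [ 0.569 -0.021  0.142] top pts 0 [ 0.60335078 -0.00235242  0.09353118]
teat [279.  195.7] [275 189   8  14  92] [0.5695 0.0026 0.142 ] top pts 26 [ 0.5904 -0.0159  0.1383]
ok [358.5 278.5] [353 273  12  12 121] [ 0.4116 -0.1732  0.067 ] top pts 120 [ 0.4115 -0.173   0.068 ]
cancel [391.6 275. ] [385 269  14  13 146] [ 0.42   -0.2525  0.067 ] top pts 142 [ 0.4198 -0.2524  0.0674]
```

View pics/crop.png

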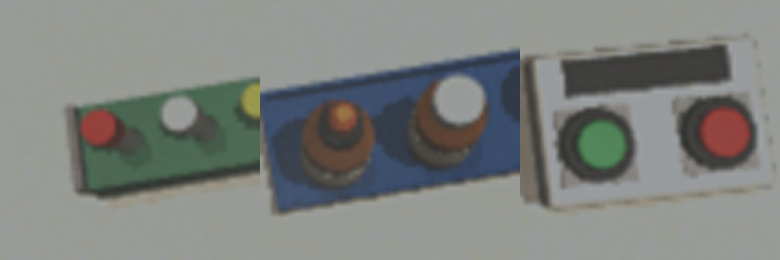

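The crop confirms all three: red-capped tube, amber bottle with the orange teat, and the green button at the left of the white console. The targets are red (0.515, 0.311), teat (0.590, -0.023) and ok (0.412, -0.173). I'll move to a point in between first, shutting the fingers on the way.

Call:
apply_moves:
  rows:
    - {"xyz": [30, -23, -5], "turn": [0, 0, -0.1], "grip": 0}
    - {"xyz": [60, -46, -10], "turn": [0, 0, -0.2], "grip": 0}
    - {"xyz": [90, -69, -15], "turn": [0, 0, -0.3], "grip": 0}
    - {"xyz": [120, -92, -20], "turn": [0, 0, -0.4], "grip": 0}
    - {"xyz": [150, -115, -20], "turn": [0, 0, -0.5], "grip": 0}
    - {"xyz": [180, -138, -20], "turn": [0, 0, -0.6], "grip": 0}
    - {"xyz": [210, -161, -20], "turn": [0, 0, -0.7], "grip": 0}
    - {"xyz": [240, -184, -20], "turn": [0, 0, -0.8], "grip": 0}
    - {"xyz": [270, -207, -20], "turn": [0, 0, -0.9], "grip": 0}
    - {"xyz": [300, -230, -20], "turn": [0, 0, -1.0], "grip": 0}
    - {"xyz": [330, -250, -20], "turn": [0, 0, -1.0], "grip": 0}
    - {"xyz": [350, -265, -20], "turn": [0, 0, -1.0], "grip": 0}

```text
clock: 1.1
tcp_pos: [0.4369, -0.1665, 0.2511]
orientation: [-0.0, 0.779, 0.628, 0.0]
wrist_force: [1.1, 0.7, 0.3]
finger_gap: -0.0001
grip_force: 0.0
```

```bash
cat > g.py <<'E'
from h import *
from scipy.spatial.transform import Rotation as Ro
import sys
s=env.get_state();q=np.array(s["orientation"]);R=Ro.from_quat(q[[1,2,3,0]])
print(round(s["clock"],2),s["tcp_pos"].round(4),R.as_matrix().round(3).tolist(),np.round(s["joint_pos"],2),s["finger_gap"],np.round(s["wrist_force"],1))
for t in([.515,.311,.20],[.515,.311,.145],[.59,-.023,.2],[.59,-.023,.167],[.412,-.173,.12],[.412,-.173,.061]):print(t,(R.inv().apply(np.array(t)-s["tcp_pos"])*1000).round(1))
E
python3 g.py
```

```text
1.1 [ 0.4369 -0.1665  0.2511] [[0.212, 0.977, 0.0], [0.977, -0.212, 0.001], [0.001, 0.0, -1.0]] [-0.54  0.1  -0.17  1.3   0.    1.25] -5.801321921204843e-05 [1.1 0.7 0.3]
[0.515, 0.311, 0.2] [483.2 -25.1  51.4]
[0.515, 0.311, 0.145] [483.1 -25.1 106.4]
[0.59, -0.023, 0.2] [172.7 119.1  51.2]
[0.59, -0.023, 0.167] [172.7 119.1  84.2]
[0.412, -0.173, 0.12] [-11.7 -23.  131.1]
[0.412, -0.173, 0.061] [-11.7 -23.  190.1]
```

Call:
apply_moves:
  rows:
    - {"xyz": [35, -2, 0], "turn": [0, 0, 0], "grip": 0}
    - {"xyz": [75, -4, 0], "turn": [0, 0, 0], "grip": 0}
    - {"xyz": [115, -6, 0], "turn": [0, 0, 0], "grip": 0}
    - {"xyz": [155, -8, 0], "turn": [0, 0, 0], "grip": 0}
    - {"xyz": [195, -10, 0], "turn": [0, 0, 0], "grip": 0}
    - {"xyz": [235, -12, 0], "turn": [0, 0, 0], "grip": 0}
    - {"xyz": [275, -14, 0], "turn": [0, 0, 0], "grip": 0}
    - {"xyz": [315, -16, 0], "turn": [0, 0, 0], "grip": 0}
    - {"xyz": [355, -18, 0], "turn": [0, 0, 0], "grip": 0}
    - {"xyz": [395, -20, 0], "turn": [0, 0, 0], "grip": 0}
    - {"xyz": [435, -22, 10], "turn": [0, 0, 0], "grip": 0}
    - {"xyz": [470, -25, 25], "turn": [0, 0, 0], "grip": 0}

```text
clock: 2.1
tcp_pos: [0.513, 0.2982, 0.227]
orientation: [0.0, 0.779, 0.627, 0.001]
wrist_force: [0.4, 0.1, 0.2]
finger_gap: -0.0002
grip_force: 0.0
```

```bash
python3 g.py|head -3
```

```text
2.1 [0.513  0.2982 0.227 ] [[0.213, 0.977, 0.003], [0.977, -0.213, 0.001], [0.002, 0.002, -1.0]] [0.39 0.35 0.08 1.3  0.   2.18] -0.0001795876830097901 [0.4 0.1 0.2]
[0.515, 0.311, 0.2] [12.9 -0.9 27. ]
[0.515, 0.311, 0.145] [12.8 -1.  82. ]
```

Call:
apply_moves:
  rows:
    - {"xyz": [6, -1, 10], "turn": [0, 0, 0], "grip": 0}
    - {"xyz": [12, -1, 25], "turn": [0, 0, 0], "grip": 0}
    - {"xyz": [12, -1, 40], "turn": [0, 0, 0], "grip": 0}
    - {"xyz": [12, -1, 52], "turn": [0, 0, 0], "grip": 0}
    - {"xyz": [12, -1, 62], "turn": [0, 0, 0], "grip": 0}
    - {"xyz": [12, -1, 70], "turn": [0, 0, 0], "grip": 0}
    - {"xyz": [12, -1, 70], "turn": [0, 0, 0], "grip": 0}
    - {"xyz": [12, -1, 70], "turn": [0, 0, 0], "grip": 0}

```text
clock: 2.77
tcp_pos: [0.5136, 0.3068, 0.156]
orientation: [-0.0, 0.779, 0.627, -0.0]
wrist_force: [0.4, 0.1, 0.5]
finger_gap: -0.0001
grip_force: 0.0
```

```bash
python3 g.py|head -3; python3 -c "
from h import *
a=imaging.read_camera('side')['color'];t=imaging.read_camera('top')['color']
cv2.imwrite('pics/red.png',np.hstack([cv2.resize(a[170:330,100:260],(400,400)),cv2.resize(t[160:320,80:240],(400,400))]))"
```

```text
2.77 [0.5136 0.3068 0.156 ] [[0.215, 0.977, -0.001], [0.977, -0.215, -0.0], [-0.001, -0.001, -1.0]] [ 0.4   0.39 -0.03  1.15 -0.    2.19] -5.963101019757326e-05 [0.4 0.1 0.5]
[0.515, 0.311, 0.2] [  4.4   0.4 -44. ]
[0.515, 0.311, 0.145] [ 4.4  0.4 11. ]
```

View pics/red.png

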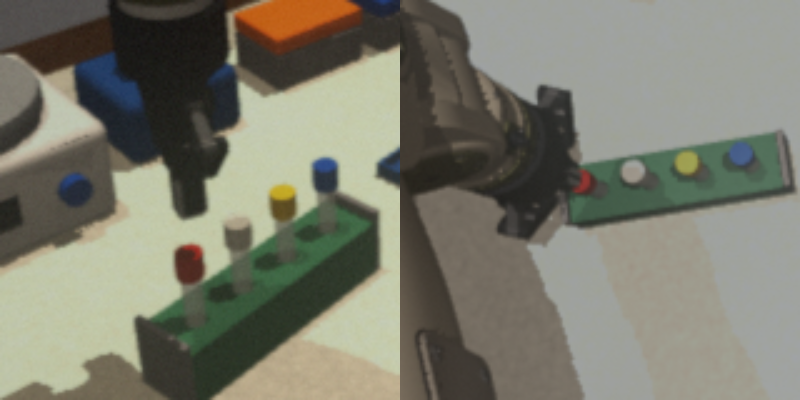

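The side view shows the fingertip (about 187,212) straight above the red cap (190,250). The top view is consistent with that, given parallax. I'll go down 10 mm and hold for over 2 s.

Call:
apply_moves:
  rows:
    - {"xyz": [3, 0, 5], "turn": [0, 0, 0], "grip": 0}
    - {"xyz": [4, 0, 10], "turn": [0, 0, 0], "grip": 0}
    - {"xyz": [4, 0, 10], "turn": [0, 0, 0], "grip": 0}
    - {"xyz": [4, 0, 10], "turn": [0, 0, 0], "grip": 0}
    - {"xyz": [4, 0, 10], "turn": [0, 0, 0], "grip": 0}
    - {"xyz": [4, 0, 10], "turn": [0, 0, 0], "grip": 0}
    - {"xyz": [4, 0, 10], "turn": [0, 0, 0], "grip": 0}
    - {"xyz": [4, 0, 10], "turn": [0, 0, 0], "grip": 0}
    - {"xyz": [4, 0, 10], "turn": [0, 0, 0], "grip": 0}
    - {"xyz": [4, 0, 10], "turn": [0, 0, 0], "grip": 0}
    - {"xyz": [4, 0, 10], "turn": [0, 0, 0], "grip": 0}
    - {"xyz": [4, 0, 10], "turn": [0, 0, 0], "grip": 0}

```text
clock: 3.87
tcp_pos: [0.5147, 0.3111, 0.1463]
orientation: [0.0, 0.779, 0.627, 0.0]
wrist_force: [-0.1, -1.1, -0.2]
finger_gap: -0.0001
grip_force: 0.0
```

Call:
apply_moves:
  rows:
    - {"xyz": [0, 0, 0], "turn": [0, 0, 0], "grip": 0}
    - {"xyz": [0, 0, 0], "turn": [0, 0, 0], "grip": 0}
    - {"xyz": [0, 0, 0], "turn": [0, 0, 0], "grip": 0}
    - {"xyz": [0, 0, 0], "turn": [0, 0, 0], "grip": 0}
    - {"xyz": [0, 0, 0], "turn": [0, 0, 0], "grip": 0}
    - {"xyz": [0, 0, 0], "turn": [0, 0, 0], "grip": 0}
    - {"xyz": [0, 0, 0], "turn": [0, 0, 0], "grip": 0}
    - {"xyz": [0, 0, 0], "turn": [0, 0, 0], "grip": 0}
    - {"xyz": [0, 0, 0], "turn": [0, 0, 0], "grip": 0}
    - {"xyz": [0, 0, 0], "turn": [0, 0, 0], "grip": 0}
    - {"xyz": [0, 0, 0], "turn": [0, 0, 0], "grip": 0}
    - {"xyz": [0, 0, 0], "turn": [0, 0, 0], "grip": 0}

```text
clock: 4.87
tcp_pos: [0.5146, 0.3111, 0.1462]
orientation: [0.0, 0.779, 0.627, -0.0]
wrist_force: [-0.2, -0.1, -0.0]
finger_gap: -0.0002
grip_force: 0.0
```

Call:
apply_moves:
  rows:
    - {"xyz": [0, 0, 0], "turn": [0, 0, 0], "grip": 0}
    - {"xyz": [0, 0, 0], "turn": [0, 0, 0], "grip": 0}
    - {"xyz": [0, 0, 0], "turn": [0, 0, 0], "grip": 0}
    - {"xyz": [0, 0, 0], "turn": [0, 0, 0], "grip": 0}
    - {"xyz": [0, 0, -20], "turn": [0, 0, 0], "grip": 0}
    - {"xyz": [0, 0, -40], "turn": [0, 0, 0], "grip": 0}
    - {"xyz": [0, 0, -60], "turn": [0, 0, 0], "grip": 0}
    - {"xyz": [0, 0, -80], "turn": [0, 0, 0], "grip": 0}
    - {"xyz": [0, 0, -80], "turn": [0, 0, 0], "grip": 0}

```text
clock: 5.62
tcp_pos: [0.5165, 0.312, 0.2308]
orientation: [0.001, 0.779, 0.627, 0.003]
wrist_force: [0.9, 0.2, 0.3]
finger_gap: 0.0004
grip_force: 0.0
```

```bash
python3 g.py
```

```text
5.62 [0.5165 0.312  0.2308] [[0.214, 0.977, 0.006], [0.977, -0.214, 0.003], [0.004, 0.006, -1.0]] [ 0.41  0.36  0.12  1.32 -0.    2.2 ] 0.0003981801420281526 [0.9 0.2 0.3]
[0.515, 0.311, 0.2] [-1.4 -1.4 30.7]
[0.515, 0.311, 0.145] [-1.6 -1.7 85.7]
[0.59, -0.023, 0.2] [-311.6  143.4   30.3]
[0.59, -0.023, 0.167] [-311.7  143.2   63.3]
[0.412, -0.173, 0.12] [-496.5    1.2  108.8]
[0.412, -0.173, 0.061] [-496.8    0.9  167.8]
```

Call:
apply_moves:
  rows:
    - {"xyz": [-20, 9, 0], "turn": [0, 0, 0], "grip": 0}
    - {"xyz": [-50, 23, 0], "turn": [0, 0, 0], "grip": 0}
    - {"xyz": [-85, 40, 0], "turn": [0, 0, 0], "grip": 0}
    - {"xyz": [-120, 56, 0], "turn": [0, 0, 0], "grip": 0}
    - {"xyz": [-155, 72, 0], "turn": [0, 0, 0], "grip": 0}
    - {"xyz": [-190, 89, 0], "turn": [0, 0, 0], "grip": 0}
    - {"xyz": [-225, 105, 0], "turn": [0, 0, 0], "grip": 0}
    - {"xyz": [-260, 121, 0], "turn": [0, 0, 0], "grip": 0}
    - {"xyz": [-290, 135, 10], "turn": [0, 0, 0], "grip": 0}
    - {"xyz": [-310, 145, 20], "turn": [0, 0, 0], "grip": 0}
    - {"xyz": [-310, 145, 30], "turn": [0, 0, 0], "grip": 0}
    - {"xyz": [-310, 145, 40], "turn": [0, 0, 0], "grip": 0}

```text
clock: 6.62
tcp_pos: [0.5897, -0.024, 0.1849]
orientation: [-0.0, 0.78, 0.626, -0.0]
wrist_force: [-1.4, -0.6, 0.0]
finger_gap: -0.0003
grip_force: 0.0
```

```bash
python3 g.py; python3 -c "
from h import *
a=imaging.read_camera('side')['color'];t=imaging.read_camera('top')['color']
cv2.imwrite('pics/teat.png',np.hstack([cv2.resize(a[120:280,200:360],(400,400)),cv2.resize(t[120:280,220:380],(400,400))]))"
```

```text
6.62 [ 0.5897 -0.024   0.1849] [[0.217, 0.976, -0.001], [0.976, -0.217, 0.0], [0.0, -0.001, -1.0]] [-0.18  0.36 -0.    1.21  0.    1.61] -0.0003212308856206192 [-1.4 -0.6  0. ]
[0.515, 0.311, 0.2] [ 310.8 -145.7  -14.9]
[0.515, 0.311, 0.145] [ 310.8 -145.6   40.1]
[0.59, -0.023, 0.2] [  1.1   0.  -15.1]
[0.59, -0.023, 0.167] [ 1.1  0.1 17.9]
[0.412, -0.173, 0.12] [-184.  -141.1   65. ]
[0.412, -0.173, 0.061] [-184. -141.  124.]
```

View pics/teat.png

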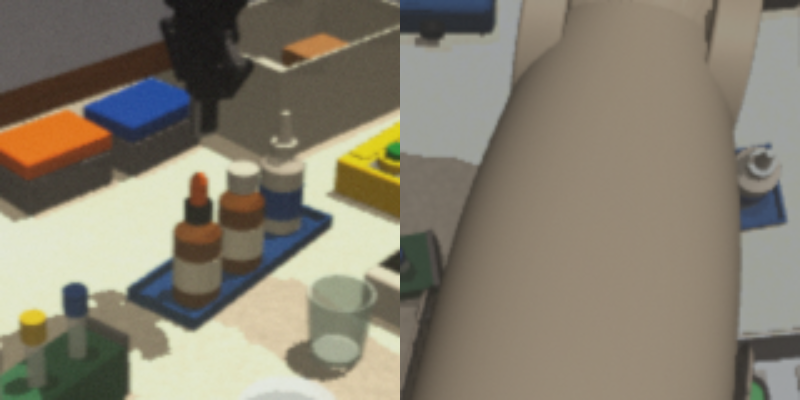

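The side view shows the tip (206,132) above the teat (200,174), a few mm to the right of it. I'll nudge it to the left (+y), go down 17 mm and hold.

Call:
apply_moves:
  rows:
    - {"xyz": [3, 0, 8], "turn": [0, 0, 0], "grip": 0}
    - {"xyz": [3, 0, 17], "turn": [0, 0, 0], "grip": 0}
    - {"xyz": [3, 0, 17], "turn": [0, 0, 0], "grip": 0}
    - {"xyz": [3, 0, 17], "turn": [0, 0, 0], "grip": 0}
    - {"xyz": [3, 0, 17], "turn": [0, 0, 0], "grip": 0}
    - {"xyz": [3, 0, 17], "turn": [0, 0, 0], "grip": 0}
    - {"xyz": [3, 0, 17], "turn": [0, 0, 0], "grip": 0}
    - {"xyz": [3, 0, 17], "turn": [0, 0, 0], "grip": 0}
    - {"xyz": [3, 0, 17], "turn": [0, 0, 0], "grip": 0}
    - {"xyz": [3, 0, 17], "turn": [0, 0, 0], "grip": 0}
    - {"xyz": [3, 0, 17], "turn": [0, 0, 0], "grip": 0}
    - {"xyz": [3, 0, 17], "turn": [0, 0, 0], "grip": 0}

```text
clock: 7.72
tcp_pos: [0.5905, -0.0199, 0.1693]
orientation: [0.0, 0.779, 0.627, -0.0]
wrist_force: [0.7, -0.3, -0.5]
finger_gap: -0.0003
grip_force: 0.0
```

Call:
apply_moves:
  rows:
    - {"xyz": [0, 0, 0], "turn": [0, 0, 0], "grip": 0}
    - {"xyz": [0, 0, 0], "turn": [0, 0, 0], "grip": 0}
    - {"xyz": [0, 0, 0], "turn": [0, 0, 0], "grip": 0}
    - {"xyz": [0, 0, 0], "turn": [0, 0, 0], "grip": 0}
    - {"xyz": [0, 0, 0], "turn": [0, 0, 0], "grip": 0}
    - {"xyz": [0, 0, 0], "turn": [0, 0, 0], "grip": 0}
    - {"xyz": [0, 0, 0], "turn": [0, 0, 0], "grip": 0}
    - {"xyz": [0, 0, 0], "turn": [0, 0, 0], "grip": 0}
    - {"xyz": [0, 0, 0], "turn": [0, 0, 0], "grip": 0}
    - {"xyz": [0, 0, 0], "turn": [0, 0, 0], "grip": 0}
    - {"xyz": [0, 0, 0], "turn": [0, 0, 0], "grip": 0}
    - {"xyz": [0, 0, 0], "turn": [0, 0, 0], "grip": 0}

```text
clock: 8.72
tcp_pos: [0.5905, -0.0198, 0.1693]
orientation: [0.0, 0.779, 0.627, -0.0]
wrist_force: [1.1, 0.5, 0.1]
finger_gap: -0.0003
grip_force: 0.0
```

Call:
apply_moves:
  rows:
    - {"xyz": [0, 0, 0], "turn": [0, 0, 0], "grip": 0}
    - {"xyz": [0, 0, 0], "turn": [0, 0, 0], "grip": 0}
    - {"xyz": [0, 0, 0], "turn": [0, 0, 0], "grip": 0}
    - {"xyz": [0, 0, 0], "turn": [0, 0, 0], "grip": 0}
    - {"xyz": [0, 0, -20], "turn": [0, 0, 0], "grip": 0}
    - {"xyz": [0, 0, -40], "turn": [0, 0, 0], "grip": 0}
    - {"xyz": [0, 0, -60], "turn": [0, 0, 0], "grip": 0}
    - {"xyz": [0, 0, -60], "turn": [0, 0, 0], "grip": 0}
    - {"xyz": [0, 0, -60], "turn": [0, 0, 0], "grip": 0}
    - {"xyz": [0, 0, -60], "turn": [0, 0, 0], "grip": 0}

```text
clock: 9.55
tcp_pos: [0.5903, -0.0198, 0.2286]
orientation: [-0.0, 0.779, 0.627, -0.0]
wrist_force: [-0.6, 0.4, -0.7]
finger_gap: -0.0002
grip_force: 0.0
```

```bash
python3 g.py
```

```text
9.55 [ 0.5903 -0.0198  0.2286] [[0.214, 0.977, -0.001], [0.977, -0.214, -0.0], [-0.0, -0.001, -1.0]] [-0.17  0.35  0.08  1.31 -0.    1.62] -0.00023330518220111694 [-0.6  0.4 -0.7]
[0.515, 0.311, 0.2] [ 307.  -144.4   28.7]
[0.515, 0.311, 0.145] [ 307.  -144.4   83.7]
[0.59, -0.023, 0.2] [-3.2  0.4 28.6]
[0.59, -0.023, 0.167] [-3.2  0.5 61.6]
[0.412, -0.173, 0.12] [-187.8 -141.2  108.8]
[0.412, -0.173, 0.061] [-187.8 -141.2  167.8]
```

Call:
apply_moves:
  rows:
    - {"xyz": [-18, -14, 0], "turn": [0, 0, 0], "grip": 0}
    - {"xyz": [-45, -34, 0], "turn": [0, 0, 0], "grip": 0}
    - {"xyz": [-73, -55, 0], "turn": [0, 0, 0], "grip": 0}
    - {"xyz": [-101, -76, 0], "turn": [0, 0, 0], "grip": 0}
    - {"xyz": [-129, -97, 0], "turn": [0, 0, 0], "grip": 0}
    - {"xyz": [-157, -118, 0], "turn": [0, 0, 0], "grip": 0}
    - {"xyz": [-178, -134, 0], "turn": [0, 0, 0], "grip": 0}
    - {"xyz": [-188, -141, 20], "turn": [0, 0, 0], "grip": 0}
    - {"xyz": [-188, -141, 50], "turn": [0, 0, 0], "grip": 0}
    - {"xyz": [-188, -141, 80], "turn": [0, 0, 0], "grip": 0}
    - {"xyz": [-188, -141, 105], "turn": [0, 0, 0], "grip": 0}
    - {"xyz": [-188, -141, 118], "turn": [0, 0, 0], "grip": 0}

```text
clock: 10.55
tcp_pos: [0.4096, -0.1717, 0.1072]
orientation: [-0.003, 0.779, 0.626, -0.001]
wrist_force: [0.6, -0.0, -1.1]
finger_gap: 0.0002
grip_force: 0.0
```

```bash
python3 g.py; python3 -c "
from h import *
a=imaging.read_camera('side')['color'];t=imaging.read_camera('top')['color']
cv2.imwrite('pics/ok.png',np.hstack([cv2.resize(a[140:300,300:460],(400,400)),cv2.resize(t[200:360,290:450],(400,400))]))"
```

```text
10.55 [ 0.4096 -0.1717  0.1072] [[0.215, 0.977, -0.005], [0.977, -0.215, 0.003], [0.002, -0.006, -1.0]] [-0.58  0.15 -0.49  0.94 -0.    1.21] 0.0002427983616875092 [ 0.6 -0.  -1.1]
[0.515, 0.311, 0.2] [494.3  -1.4 -91.7]
[0.515, 0.311, 0.145] [494.2  -1.1 -36.7]
[0.59, -0.023, 0.2] [184.2 143.7 -93.2]
[0.59, -0.023, 0.167] [184.2 143.9 -60.2]
[0.412, -0.173, 0.12] [ -0.7   2.5 -12.8]
[0.412, -0.173, 0.061] [-0.8  2.9 46.2]
```

View pics/ok.png

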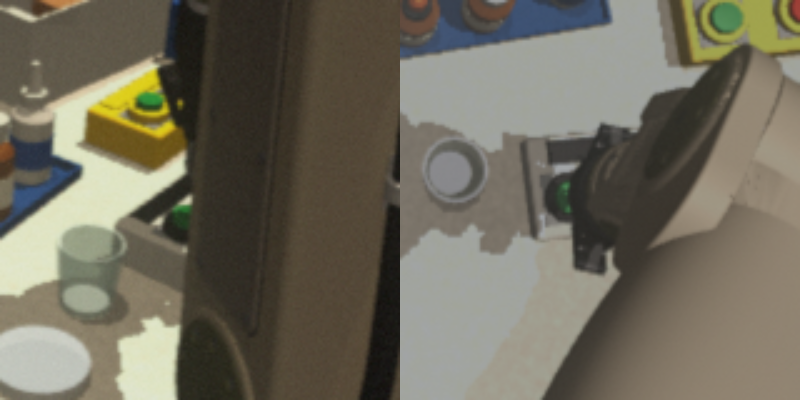

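The gripper sits over the white console's green button at (565,197) in the right half. The rightward shift comes from parallax. Now I press slowly.

Call:
apply_moves:
  rows:
    - {"xyz": [0, 1, 10], "turn": [0, 0, 0], "grip": 0}
    - {"xyz": [0, 1, 22], "turn": [0, 0, 0], "grip": 0}
    - {"xyz": [0, 1, 32], "turn": [0, 0, 0], "grip": 0}
    - {"xyz": [0, 1, 38], "turn": [0, 0, 0], "grip": 0}
    - {"xyz": [0, 1, 42], "turn": [0, 0, 0], "grip": 0}
    - {"xyz": [0, 1, 45], "turn": [0, 0, 0], "grip": 0}
    - {"xyz": [0, 1, 47], "turn": [0, 0, 0], "grip": 0}
    - {"xyz": [0, 1, 48], "turn": [0, 0, 0], "grip": 0}
    - {"xyz": [0, 1, 48], "turn": [0, 0, 0], "grip": 0}
    - {"xyz": [0, 1, 48], "turn": [0, 0, 0], "grip": 0}

```text
clock: 11.48
tcp_pos: [0.4135, -0.1734, 0.0637]
orientation: [0.0, 0.779, 0.627, 0.0]
wrist_force: [-1.6, 1.2, 3.3]
finger_gap: 0.0001
grip_force: 1.6
```

Call:
apply_moves:
  rows:
    - {"xyz": [0, 0, 1], "turn": [0, 0, 0], "grip": 0}
    - {"xyz": [0, 0, 2], "turn": [0, 0, 0], "grip": 0}
    - {"xyz": [0, 0, 3], "turn": [0, 0, 0], "grip": 0}
    - {"xyz": [0, 0, 4], "turn": [0, 0, 0], "grip": 0}
    - {"xyz": [0, 0, 4], "turn": [0, 0, 0], "grip": 0}
    - {"xyz": [0, 0, 4], "turn": [0, 0, 0], "grip": 0}

```text
clock: 11.98
tcp_pos: [0.4137, -0.1735, 0.0608]
orientation: [0.001, 0.779, 0.627, 0.0]
wrist_force: [-4.9, 3.8, 18.2]
finger_gap: -0.0004
grip_force: 9.2
```

The button is bottomed out: 18 N against a 5 N spring, with z at 60.8 mm. Now I release it and move clear.

Call:
apply_moves:
  rows:
    - {"xyz": [0, 0, -4], "turn": [0, 0, 0], "grip": 0}
    - {"xyz": [0, 0, -10], "turn": [0, 0, 0], "grip": 0}
    - {"xyz": [0, 0, -25], "turn": [0, 0, 0], "grip": 0}
    - {"xyz": [0, 0, -50], "turn": [0, 0, 0], "grip": 0}
    - {"xyz": [0, 0, -80], "turn": [0, 0, 0], "grip": 0}
    - {"xyz": [0, 0, -110], "turn": [0, 0, 0], "grip": 0}
    - {"xyz": [0, 0, -140], "turn": [0, 0, 0], "grip": 0}
    - {"xyz": [0, 0, -150], "turn": [0, 0, 0], "grip": 0}
    - {"xyz": [0, 0, -150], "turn": [0, 0, 0], "grip": 0}
    - {"xyz": [0, 0, -150], "turn": [0, 0, 0], "grip": 0}
    - {"xyz": [0, 0, -150], "turn": [0, 0, 0], "grip": 0}
    - {"xyz": [0, 0, -150], "turn": [0, 0, 0], "grip": 0}

```text
clock: 12.98
tcp_pos: [0.4125, -0.1728, 0.2074]
orientation: [-0.002, 0.779, 0.627, -0.001]
wrist_force: [-0.9, 0.2, -0.5]
finger_gap: 0.0002
grip_force: 0.0
```

```bash
python3 -c "
from h import *
s=env.get_state();print(s['clock'],s['tcp_pos'],s['wrist_force'])
for n in('top','side'):
    d=cv2.absdiff(imaging.read_camera(n)['color'],np.load(n+'0.npz')['color']).max(2)
    for k,(u,v) in (dict(red=(151,232),teat=(297,199),beaker=(311,268)) if n=='top' else dict(red=(175,274),teat=(279,195),beaker=(336,245))).items(): print(n,k,d[v-5:v+5,u-5:u+5].mean())
print(ticket.hand_in())"
```

```text
12.9833 [ 0.41249532 -0.17280358  0.20740211] [-0.85178474  0.22012204 -0.4975462 ]
top red 11.06
top teat 9.39
top beaker 10.41
side red 17.41
side teat 17.88
side beaker 10.52
the job is handed in; nothing more can be done
None
```

The job is handed in: I pointed at the red-capped tube and then the orange-teat bottle for about two seconds each, with the fingertips about 26–27 mm above them. I then pressed the green button fully (18 N) and retracted clear at 13 s. No contact was felt apart from the green button; the judge's result was not shown.

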